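# Stroke the pill organiser's lids shut

### The arm

A 6-joint arm with a two-finger parallel gripper is mounted at the origin on a cart in front of the work surface, level with it; the furniture and walls round the work are solid. World frame = base frame: x ahead of the robot, y to its left, z up, the work surface at z = 0. Lengths are in mm, angles in rad, forces in N, time in s.
With the tool pointing down it reaches from about 275 to 750 mm from the base axis. Payload 10.2 kg.
Tool frame: the origin (TCP) lies between the finger pads, 19 mm behind the fingertips; this is the grasp point; z points along the fingers, y is the line along which they close (so a half turn about z gives the same grasp; the last joint's range is limited). The gripper opens to 85 mm and grips with 20 to 120 N. Pads are 22 mm wide; open, the fingers measure 114 mm over their backs; the gripper's body (76 mm by 85 mm) begins 54 mm behind the grasp point. The pads swing forward as they close: fully open they stand 13 mm farther back than shut.
Start: joints at [1.108, 0.313, 1.498, -0, 1.331, -0.223], TCP at [124.705, 509.98, 249.994] pointing down, gripper open.
Joint ranges: [-2.94, 2.94], [-0.97, 2.17], [0.19, 2.56], [-1.23, 4.37], [0.02, 3.11], [-2.88, 2.88]. Speed limits (rad/s): [2.39, 2.39, 3.01, 3.14, 3.14, 3.14].

### API

Orientations are given as a unit quaternion [w, x, y, z].
In Python, from rig import * gives the robot as it stands.
- The arm moves only by the tool step_arm, never from a script. Its argument "plan" is a list of rows, each an object with "offset": the shift along the tool's x, y, z in cm, a list of three; "rot": the turn, a rotation vector about the tool's x, y, z in degrees, a list of three; "gripper": the finger opening in cm, from 0 to 8.54. In form: [{"offset": [x, y, z], "rot": [wx, wy, wz], "gripper": gripper}, ...]. A call has 1 to 12 rows; each row is the pose to reach, as a shift and turn from the pose commanded when the call began, along the tool's axes at that moment; what a row does not reach only later rows make up. A row lasts 1/10 s, in which the tool goes at most 50 mm and 8.59 degrees, less where a joint would pass 70% of its speed; a pose out of reach is approached as far as the arm can. A call with a gripper value outside its range is refused whole. The fingers move at their own pace and stop on an object; "squeeze" is the grip in N (left out, the last holds). Time passes only in rows, so rows that repeat a pose let the fingers close. It gives the time, the measured TCP pose, the force, the opening and the grip force at its end, in the units of the state.
- sense(): the state, without advancing time (a new reading comes with each control period).
- capture(name): name is "side" or "top"; returns a dict with "color" (400x640x3 uint8, red, green, blue), "depth" (400x640 float32, mm along the optical axis (not along the pixel's ray), 0 where there is no reading), "vertical_fov" (degrees; the focal length in pixels is half the picture's height over the tangent of half this angle, whatever the lens; pixels are square), "cx", "cy" (the principal point, pixels), "rvec" (rotation vector, rad) and "tvec" (3), from world to camera coordinates, as OpenCV has them. Camera axes: x right, y down, z forward; pixel columns grow to the right and rows downward; lengths in mm; the calibration is good to about 2 mm. A picture is of the moment at which its call begins.
- finish_job(): hands the job in; it is judged then, once.
The state is a dict: "time_s": time; "joints": joint angles; "dq": joint speeds; "tau": joint torques, N m; "eef_pos": TCP position; "ee_rot": TCP orientation; "force": force on the tool from outside, world axes, zero at the start; "wrist_torque": the same for the moment, N m; "grip_width": opening from 0.0 (shut) to 1.0 (fully open); "grip_force": force on a finger pad.
Only numpy, scipy, OpenCV 4.12 (cv2) and the standard library are available. Lean on these libraries where they do the work, as an engineer would, in place of code of your own. Each camera call takes 0.05 s, during which the arm holds its last target. There are 200 camera calls.

### The job

Shut the five lids of the pill organiser with your fingertips: in one light stroke along the row, from the solid block at the hinge end towards the far end, press them down one after another, and do not lift the fingertips away until the last lid is shut. Leave the organiser standing where it is, neither lifted nor shoved along, and do not disturb the egg timer and the teaspoon beside it or the bulb of garlic to its left.

Things in the scene. Friction and masses are not known exactly. Their poses are not given: they have to be found in the camera images.
- pill_box: White pill organiser, a strip 188 mm long (its x), 38 mm wide (its y), 31 mm high over the closed lids, about 0.4 kg, standing loose on the worktop. Origin: centre of its underside; z up. Along +x come: a solid start block (x -94 to -70 mm, flat top at z = 31 mm), then five grey lids in a row, 32 mm apart, then a 4 mm end wall. Any yaw.
- start_block (a point): Centre of the flat top of the solid, lidless start block at the hinge end of the strip: (-82, 0, 31) mm in the organiser's frame.
- far_end (a point): Middle of the strip's other end, at the level of the closed lids' tops: (94, 0, 31) mm in the organiser's frame. The row runs straight from start_block to far_end.
- lid_1 (a joint): Angle (rad) of lid 1 from the start block; 0 shut, 1.6 wide open. Grey, 29.5 x 38 x 3 mm; hinged across the strip at its edge nearest the start block (x -69, z 28 mm in the strip's frame). The free edge points to far_end, ajar 0.35 to 0.8 rad (up to 24 mm up) at first. Shut, its top is level at z 31 mm. Weak friction hinge (0.003 N m), no spring: stays where left.
- lid_2 (a joint): Angle (rad) of lid 2 from the start block; 0 shut, 1.6 wide open. Grey, 29.5 x 38 x 3 mm; hinged across the strip at its edge nearest the start block (x -37, z 28 mm in the strip's frame). The free edge points to far_end, ajar 0.35 to 0.8 rad (up to 24 mm up) at first. Shut, its top is level at z 31 mm. Weak friction hinge (0.003 N m), no spring: stays where left.
- lid_3 (a joint): Angle (rad) of lid 3 from the start block; 0 shut, 1.6 wide open. Grey, 29.5 x 38 x 3 mm; hinged across the strip at its edge nearest the start block (x -5, z 28 mm in the strip's frame). The free edge points to far_end, ajar 0.35 to 0.8 rad (up to 24 mm up) at first. Shut, its top is level at z 31 mm. Weak friction hinge (0.003 N m), no spring: stays where left.
- lid_4 (a joint): Angle (rad) of lid 4 from the start block; 0 shut, 1.6 wide open. Grey, 29.5 x 38 x 3 mm; hinged across the strip at its edge nearest the start block (x 27, z 28 mm in the strip's frame). The free edge points to far_end, ajar 0.35 to 0.8 rad (up to 24 mm up) at first. Shut, its top is level at z 31 mm. Weak friction hinge (0.003 N m), no spring: stays where left.
- lid_5 (a joint): Angle (rad) of lid 5 from the start block; 0 shut, 1.6 wide open. Grey, 29.5 x 38 x 3 mm; hinged across the strip at its edge nearest the start block (x 59, z 28 mm in the strip's frame). The free edge points to far_end, ajar 0.35 to 0.8 rad (up to 24 mm up) at first. Shut, its top is level at z 31 mm. Weak friction hinge (0.003 N m), no spring: stays where left.
- egg_timer: Round kitchen timer, white ribbed dial on a red base, 60 mm across, 45 mm high, standing beside the strip. Origin: centre of its underside. A bystander.
- teaspoon: Steel teaspoon 137 mm long (its x), 28 mm wide, 10 mm high, lying beside the strip on its other side. Origin: centre, on the worktop. A bystander.
- garlic: Bulb of garlic, 54 mm across, 53 mm high, on the worktop to the left of the strip. Origin: centre of its underside. A bystander.

How it is judged:
By the outcome, as a careful person would: the job done as asked, in the order asked, and still so for the second after the job is handed in, with the robot touching nothing.
It also fails if it takes over 42 s, if anything falls off the work surface, if the arm or the gripper's body presses on something with over 40 N, if the wrist force passes 120 N, or if a joint passes its speed limit or range.

## Working session

There is one attempt and no reset: what is moved stays moved. The work goes in short steps, Python scripts to look and compute and a tool call to move; the robot and the scene stay as the last step left them, time stands still between calls to the robot, and variables do not carry over. Pictures are saved under pics/ and viewed, at most 10 in all, crops included, and the job is handed in when it is done.

Besides the shell and the picture viewer there is one more tool, called by a JSON object that holds its "op" and its "data", one argument or row to a line. step_arm: Moves the arm, as the interface text tells. Its arguments: {"type":"object","properties":{"plan":{"type":"array"},"squeeze":{"type":"number"}},"required":["plan"]}

```bash
mkdir -p pics
cat > h.py <<'E'
from rig import *
import numpy as np, cv2
def pts(c):
    d=c["depth"]; H,W=d.shape; f=H/2/np.tan(np.radians(c["vertical_fov"])/2)
    v,u=np.mgrid[:H,:W]; P=np.stack([(u-c["cx"])/f*d,(v-c["cy"])/f*d,d],-1)
    R=cv2.Rodrigues(np.array(c["rvec"],float))[0]
    return (P-np.array(c["tvec"]).ravel())@R
E
python3 - <<'E'
from h import *
for n in("top","side"):
    c=capture(n); cv2.imwrite(f"pics/{n}0.png",c["color"][...,::-1]); np.savez(f"{n}0.npz",**c)
    print(n,c["vertical_fov"],c["rvec"],c["tvec"],(c["depth"]>0).mean())
print(sense())
E
```

```text
top 48.11547080382915 [ 2.18331849 -2.03392622  0.2002143 ] [ 79.68539708 615.50963948 986.10098772] 0.99608984375
side 47.47246155533894 [ 2.22024142 -0.63399544  0.2842612 ] [-441.50069673  327.15720859  563.55395372] 0.99594140625
{'time_s': 0.1, 'joints': array([ 1.10758001e+00,  3.13381698e-01,  1.49835232e+00, -3.74656730e-05,
        1.33099412e+00, -2.23413665e-01]), 'dq': array([-0.00083702, -0.00061776, -0.0003655 , -0.00023985, -0.00343559,
        0.00024923]), 'tau': array([ 3.14890945e-03, -4.12902868e+01, -2.60143965e+01, -1.66824170e-04,
        3.04928028e-03,  2.33575958e-05]), 'eef_pos': array([124.6259344 , 509.78082513, 249.50191757]), 'ee_rot': array([-1.73975364e-04,  1.19609795e-01,  9.92820817e-01, -5.40735163e-04]), 'force': array([-0.39419227, -0.59790765, -0.28672338]), 'wrist_torque': array([-0.06423319,  0.03726733,  0.02595882]), 'grip_force': 0.0, 'grip_width': 1.0008484654637995}
```

View pics/top0.png

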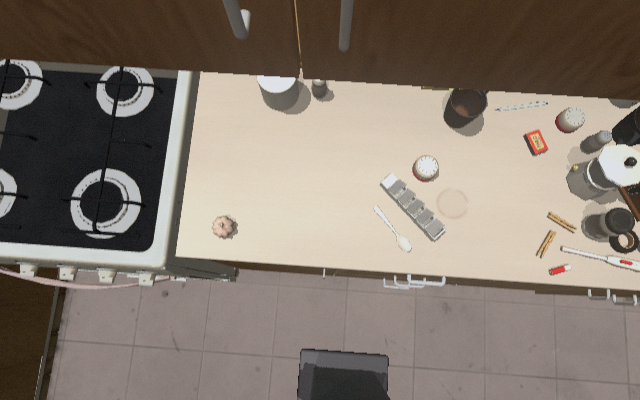

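View pics/side0.png

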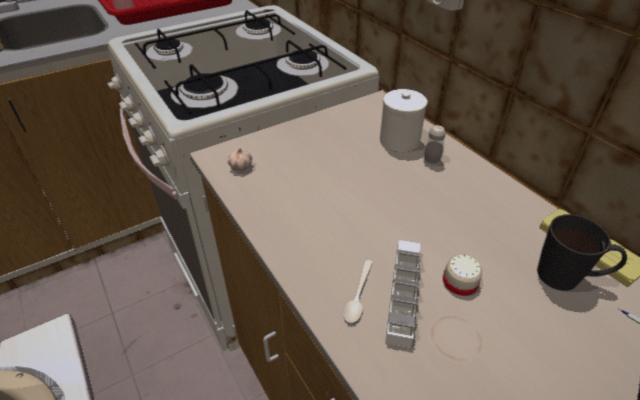

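The top view shows the organiser running from the white start block at about (389,181) to the far end at (437,236). The timer is at (426,167), the spoon at (393,228) and the garlic at (224,227). The side view puts the start block at (408,250).

```bash
cat > m.py <<'E'
from h import *
for n,(u0,u1,v0,v1) in (("top",(370,455,165,250)),("side",(380,428,235,355))):
    c=np.load(f"{n}0.npz"); P=pts(c); m=np.zeros(P.shape[:2],bool); m[v0:v1,u0:u1]=1
    tab=P[v0:v1,u0:u1,2]; print(n,"table z",np.percentile(tab,[5,25,50]))
    m&=(P[...,2]>8)&(P[...,2]<70)
    k,l,s,ce=cv2.connectedComponentsWithStats(m.astype(np.uint8))
    for i in range(1,k):
        if s[i,4]<60: continue
        Q=P[l==i]; (cc,wh,a)=cv2.minAreaRect(Q[:,:2].astype(np.float32)); print(s[i],cc,wh,a,Q[:,2].max())
        print(cv2.boxPoints((cc,wh,a)).round())
        if max(wh)>150:
            b=cv2.boxPoints((cc,wh,a)); 
            e=b[1]-b[0] if np.linalg.norm(b[1]-b[0])>np.linalg.norm(b[2]-b[1]) else b[2]-b[1]
            e/=np.linalg.norm(e); e=e if e[0]<0 else -e
            x=(Q[:,:2]-cc)@e; y=(Q[:,:2]-cc)@[-e[1],e[0]]
            print("dir",e,np.degrees(np.arctan2(e[1],e[0])))
            for t in range(-100,100,6):
                q=Q[(x>=t)&(x<t+6)]; 
                if len(q): print(t,len(q),np.percentile(q[:,2],[10,50,95]).round(1))
E
python3 m.py
python3 - <<'E'
from h import *
c=np.load("top0.npz");P=pts(c)
for u,v in((426,167),(393,228),(404,244),(377,208),(224,227)): print(u,v,P[v,u].round())
im=cv2.imread("pics/top0.png")[160:255,360:470]; a=cv2.resize(im,None,fx=5,fy=5,interpolation=3)
cv2.imwrite("pics/c0.png",a)
E
```

```text
top table z [-2.39292549 -0.16300249  1.59830876]
[413 165  26  16 323] (707.3587646484375, -126.99596405029297) (57.3500862121582, 33.67417907714844) 85.70468139648438 50.48335400598731
[[ 688. -154.]
 [ 722. -157.]
 [ 726. -100.]
 [ 693.  -97.]]
[ 380  172   66   69 1278] (621.432861328125, -98.143310546875) (187.86390686035156, 40.228057861328125) 45.33940887451172 55.63811787935024
[[ 541. -151.]
 [ 570. -179.]
 [ 702.  -45.]
 [ 673.  -17.]]
dir [-0.7029055  -0.71128327] -134.66057
-94 43 [26.2 31.  33.6]
-88 41 [27.5 30.7 33.4]
-82 44 [21.2 30.7 34.7]
-76 41 [28.2 31.2 34. ]
-70 39 [24.5 33.2 38.2]
-64 45 [28.8 38.6 42.1]
-58 47 [19.7 42.9 47.7]
-52 41 [28.7 47.3 52.1]
-46 16 [12.8 23.2 29.2]
-40 40 [25.6 30.9 35.4]
-34 45 [23.2 36.7 40.5]
-28 44 [26.4 41.3 45. ]
-22 48 [24.1 45.1 49.2]
-16 28 [11.3 44.3 49.7]
-10 36 [22.2 29.8 34.2]
-4 44 [29.1 35.8 40.2]
2 49 [21.6 40.7 45.3]
8 49 [16.6 46.6 51.4]
14 28 [12.6 37.6 53.6]
20 25 [14.5 26.7 32.1]
26 46 [28.5 33.9 37.9]
32 48 [26.3 39.1 43.5]
38 48 [30.3 44.4 48.4]
44 44 [21.5 48.5 52.3]
50 18 [ 9.8 24.1 31.1]
56 46 [20.6 29.7 33.9
[... 637 characters left out ...]
.8 48.  50.3]
-46 20 [ 9.9 12.4 28.9]
-40 64 [ 9.4 14.2 35. ]
-34 30 [ 9.6 37.  39.3]
-28 41 [26.8 40.8 44.1]
-22 63 [28.1 46.2 48.8]
-16 40 [28.4 47.  49.7]
-10 90 [ 9.  14.  33.9]
-4 27 [19.6 36.6 40.1]
2 34 [13.8 41.8 45.5]
8 59 [28.  47.5 51.2]
14 48 [27.9 48.6 51.8]
20 64 [ 8.5 12.1 32.6]
26 31 [11.3 35.  37.8]
32 40 [24.9 39.8 42.7]
38 43 [26.6 44.6 48.6]
44 94 [28.2 48.5 50.4]
50 11 [26.  28.6 29.7]
56 48 [31.6 33.  34.6]
62 62 [33.9 35.4 37.3]
68 64 [36.5 38.3 40.3]
74 80 [24.7 41.1 43.1]
80 100 [28.4 42.8 44.6]
86 87 [12.9 27.3 29.8]
92 183 [ 9.9 18.9 29.3]
426 167 [ 713. -124.   48.]
393 228 [564. -56.  12.]
404 244 [529. -86.   2.]
377 208 [613. -16.   2.]
224 227 [534. 347.  40.]
```

View pics/c0.png

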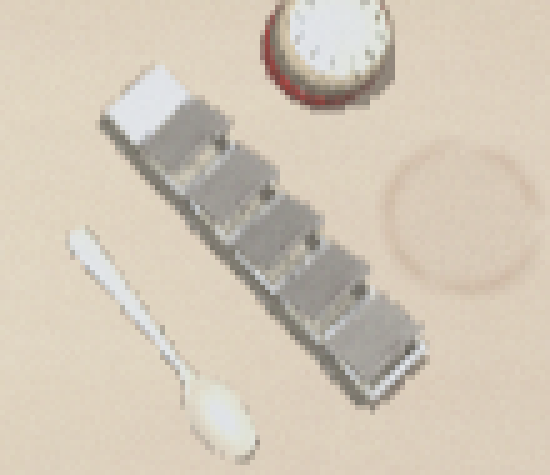

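{"op": "step_arm", "data": {
  "plan": [
    {"offset": [-5, -3, 0], "rot": [0, 0, 8], "gripper": 0},
    {"offset": [-10, -6, 0], "rot": [0, 0, 16], "gripper": 0},
    {"offset": [-15, -9, 0], "rot": [0, 0, 24], "gripper": 0},
    {"offset": [-20, -12, 0], "rot": [0, 0, 32], "gripper": 0},
    {"offset": [-25, -15, 0], "rot": [0, 0, 40], "gripper": 0},
    {"offset": [-30, -18, 0], "rot": [0, 0, 48], "gripper": 0},
    {"offset": [-35, -21, 0], "rot": [0, 0, 56], "gripper": 0},
    {"offset": [-40, -24, 0], "rot": [0, 0, 64], "gripper": 0},
    {"offset": [-45, -27, 0], "rot": [0, 0, 72], "gripper": 0},
    {"offset": [-50, -30, 0], "rot": [0, 0, 80], "gripper": 0},
    {"offset": [-55, -33, 0], "rot": [0, 0, 88], "gripper": 0},
    {"offset": [-60, -36, 0], "rot": [0, 0, 96], "gripper": 0}
  ]
}}

```text
time_s: 1.3
eef_pos: [552.2, 86.1, 249.7]
ee_rot: [-0.0, 0.82, 0.573, -0.0]
force: [0.1, 1.0, -0.0]
grip_width: 0.0
grip_force: 0.0
```

```bash
cat > g.py <<'E'
from h import *
from scipy.spatial.transform import Rotation as Ro
import sys
s=sense(); R=Ro.from_quat(np.roll(s["ee_rot"],-1)).as_matrix()
D=np.array([-.701,-.713,0]); C=np.array([620.5,-98,0]); t=C+float(sys.argv[1])*D; t[2]=float(sys.argv[2])
G=np.array([-D,[-.713,.701,0],[0,0,-1.]]).T; G[:,1]=np.cross(G[:,2],G[:,0])
r=s["eef_pos"]-C
print(s["time_s"],s["eef_pos"].round(1),"strip",(r@D).round(1),(r@[.713,-.701,0]).round(1),"off cm",(R.T@(t-s["eef_pos"])/10).round(2),"rot",np.degrees(Ro.from_matrix(R.T@G).as_rotvec()).round(2),"F",s["force"].round(2),s["joints"].round(2),s["grip_width"])
E
python3 g.py -84 120
```

```text
1.3 [552.2  86.1 249.7] strip -83.4 -177.8 off cm [-7.3  16.22 12.96] rot [-3.000e-02  1.000e-02  2.443e+01] F [ 0.1   1.03 -0.05] [-0.05  0.39  1.39  0.    1.36  0.3 ] 0.00039459380043961546
```

{"op": "step_arm", "data": {
  "plan": [
    {"offset": [-7.3, 16.2, 13], "rot": [0, 0, 24.4], "gripper": 0},
    {"offset": [-7.3, 16.2, 13], "rot": [0, 0, 24.4], "gripper": 0},
    {"offset": [-7.3, 16.2, 13], "rot": [0, 0, 24.4], "gripper": 0},
    {"offset": [-7.3, 16.2, 13], "rot": [0, 0, 24.4], "gripper": 0},
    {"offset": [-7.3, 16.2, 13], "rot": [0, 0, 24.4], "gripper": 0},
    {"offset": [-7.3, 16.2, 13], "rot": [0, 0, 24.4], "gripper": 0},
    {"offset": [-7.3, 16.2, 13], "rot": [0, 0, 24.4], "gripper": 0},
    {"offset": [-7.3, 16.2, 13], "rot": [0, 0, 24.4], "gripper": 0}
  ]
}}

```text
time_s: 2.1
eef_pos: [678.9, -34.5, 121.4]
ee_rot: [0.0, 0.921, 0.39, 0.001]
force: [0.4, 0.0, 0.8]
grip_width: -0.004
grip_force: 0.0
```

```bash
python3 g.py -84 70
```

```text
2.1 [678.9 -34.5 121.4] strip -86.2 -2.9 off cm [-0.22  0.28  5.14] rot [ 0.07 -0.05  0.43] F [0.43 0.04 0.75] [-0.22  0.76  1.12  0.    1.25  0.55] -0.0035680284273465293
```

{"op": "step_arm", "data": {
  "plan": [
    {"offset": [-0.2, 0.2, 3], "rot": [0, 0, 0], "gripper": 0},
    {"offset": [-0.2, 0.2, 5.4], "rot": [0, 0, 0], "gripper": 0},
    {"offset": [-0.2, 0.2, 5.9], "rot": [0, 0, 0], "gripper": 0},
    {"offset": [-0.2, 0.2, 5.9], "rot": [0, 0, 0], "gripper": 0},
    {"offset": [-0.2, 0.2, 5.9], "rot": [0, 0, 0], "gripper": 0}
  ]
}}

```text
time_s: 2.6
eef_pos: [679.8, -38.1, 63.1]
ee_rot: [0.001, 0.921, 0.39, 0.001]
force: [0.1, -0.5, 0.6]
grip_width: 0.002
grip_force: 0.0
```

```bash
python3 g.py -84 50
python3 - <<'E'
from h import *
t=capture("top")["color"][155:255,355:475]; s=capture("side")["color"][210:360,330:490]
t=cv2.resize(t,(480,400),interpolation=3)[:, :400]; s=cv2.resize(s,(427,400),interpolation=3)[:,:400]
cv2.imwrite("pics/c1.png",np.hstack([t,s])[...,::-1])
E
```

```text
2.6 [679.8 -38.1  63.1] strip -84.3 0.3 off cm [-0.03 -0.03  1.31] rot [ 0.14 -0.09  0.41] F [ 0.12 -0.53  0.55] [-0.23  0.83  1.16  0.    1.15  0.54] 0.0023292404617016997
```

View pics/c1.png

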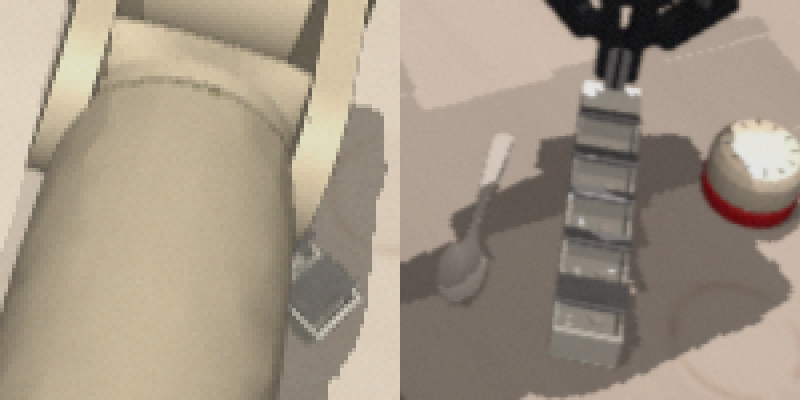

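The side half shows the fingertips centred just above the start block at about (617,85). The arm hides the strip in the top view. Next I lower to just above contact.

{"op": "step_arm", "data": {
  "plan": [
    {"offset": [0, 0, 0.6], "rot": [0, 0, 0.4], "gripper": 0},
    {"offset": [0, 0, 1.0], "rot": [0, 0, 0.4], "gripper": 0},
    {"offset": [0, 0, 1.1], "rot": [0, 0, 0.4], "gripper": 0},
    {"offset": [0, 0, 1.1], "rot": [0, 0, 0.4], "gripper": 0},
    {"offset": [0, 0, 1.1], "rot": [0, 0, 0.4], "gripper": 0}
  ]
}}

```text
time_s: 3.2
eef_pos: [679.0, -38.4, 49.9]
ee_rot: [-0.0, 0.922, 0.386, -0.0]
force: [-0.1, -1.1, -0.9]
grip_width: -0.004
grip_force: 0.0
```

{"op": "step_arm", "data": {
  "plan": [
    {"offset": [0, 0, 0.05], "rot": [0, 0, 0], "gripper": 0},
    {"offset": [0, 0, 0.05], "rot": [0, 0, 0], "gripper": 0},
    {"offset": [0, 0, 0.05], "rot": [0, 0, 0], "gripper": 0}
  ]
}}

```text
time_s: 3.5
eef_pos: [679.1, -38.4, 49.8]
ee_rot: [0.0, 0.922, 0.386, 0.0]
force: [-1.5, 0.9, 5.0]
grip_width: -0.001
grip_force: 2.2
```

{"op": "step_arm", "data": {
  "plan": [
    {"offset": [0, 0, 0.05], "rot": [0, 0, 0], "gripper": 0},
    {"offset": [0, 0, 0.05], "rot": [0, 0, 0], "gripper": 0},
    {"offset": [0, 0, 0.05], "rot": [0, 0, 0], "gripper": 0}
  ]
}}

```text
time_s: 3.8
eef_pos: [679.1, -38.4, 49.8]
ee_rot: [0.0, 0.922, 0.386, 0.0]
force: [-3.8, 0.1, 7.7]
grip_width: -0.001
grip_force: 3.9
```

{"op": "step_arm", "data": {
  "plan": [
    {"offset": [0, 0, -0.07], "rot": [0, 0, 0], "gripper": 0},
    {"offset": [0, 0, -0.07], "rot": [0, 0, 0], "gripper": 0}
  ]
}}

```text
time_s: 4.0
eef_pos: [679.1, -38.3, 49.8]
ee_rot: [0.0, 0.922, 0.386, 0.0]
force: [-1.0, -0.4, 4.6]
grip_width: 0.001
grip_force: 1.9
```

```bash
python3 g.py 88 49.8
```

```text
4.0 [679.1 -38.3  49.8] strip -83.6 -0.1 off cm [-1.716e+01  1.000e-02 -0.000e+00] rot [ 0.01 -0.01 -0.02] F [-1.04 -0.36  4.63] [-0.23  0.84  1.17  0.    1.13  0.55] 0.0007683439190980334
```

{"op": "step_arm", "data": {
  "plan": [
    {"offset": [0, 0, -0.04], "rot": [0, 0, 0], "gripper": 0},
    {"offset": [-0.2, 0, -0.05], "rot": [0, 0, 0], "gripper": 0},
    {"offset": [-0.5, 0, -0.05], "rot": [0, 0, 0], "gripper": 0},
    {"offset": [-0.8, 0, -0.05], "rot": [0, 0, 0], "gripper": 0},
    {"offset": [-1.1, 0, -0.05], "rot": [0, 0, 0], "gripper": 0},
    {"offset": [-1.4, 0, -0.05], "rot": [0, 0, 0], "gripper": 0},
    {"offset": [-1.6, 0, -0.05], "rot": [0, 0, 0], "gripper": 0},
    {"offset": [-1.6, 0, -0.05], "rot": [0, 0, 0], "gripper": 0}
  ]
}}

```text
time_s: 4.8
eef_pos: [667.6, -50.0, 50.2]
ee_rot: [-0.0, 0.922, 0.386, -0.0]
force: [0.1, -0.3, 0.4]
grip_width: 0.0
grip_force: 0.0
```

```bash
python3 g.py 88 49.8
```

```text
4.8 [667.6 -50.   50.2] strip -67.2 -0.0 off cm [-15.52   0.02   0.04] rot [-0.01  0.01 -0.05] F [ 0.15 -0.29  0.42] [-0.25  0.82  1.21 -0.    1.11  0.53] 0.00014029316683498324
```

{"op": "step_arm", "data": {
  "plan": [
    {"offset": [-0.3, 0, 0.03], "rot": [0, 0, 0], "gripper": 0},
    {"offset": [-0.6, 0, 0.03], "rot": [0, 0, 0], "gripper": 0},
    {"offset": [-0.9, 0, 0.03], "rot": [0, 0, 0], "gripper": 0},
    {"offset": [-1.2, 0, 0.03], "rot": [0, 0, 0], "gripper": 0},
    {"offset": [-1.5, 0, 0.03], "rot": [0, 0, 0], "gripper": 0},
    {"offset": [-1.8, 0, 0.03], "rot": [0, 0, 0], "gripper": 0},
    {"offset": [-2.1, 0, 0.03], "rot": [0, 0, 0], "gripper": 0},
    {"offset": [-2.4, 0, 0.03], "rot": [0, 0, 0], "gripper": 0},
    {"offset": [-2.7, 0, 0.03], "rot": [0, 0, 0], "gripper": 0},
    {"offset": [-3.0, 0, 0.03], "rot": [0, 0, 0], "gripper": 0}
  ]
}}

```text
time_s: 5.8
eef_pos: [646.6, -71.3, 49.9]
ee_rot: [0.0, 0.922, 0.386, -0.0]
force: [-0.0, 0.1, 0.1]
grip_width: -0.003
grip_force: 0.1
```

```bash
python3 g.py 88 49.8
python3 - <<'E'
from h import *
s=capture("side")["color"][210:360,330:490]
cv2.imwrite("pics/c2.png",cv2.resize(s,None,fx=4,fy=3.9,interpolation=3)[...,::-1])
E
```

```text
5.8 [646.6 -71.3  49.9] strip -37.3 -0.1 off cm [-1.253e+01  1.000e-02  1.000e-02] rot [ 0.    0.01 -0.02] F [-0.01  0.08  0.11] [-0.29  0.78  1.29 -0.    1.07  0.49] -0.003028507117640982
```

View pics/c2.png

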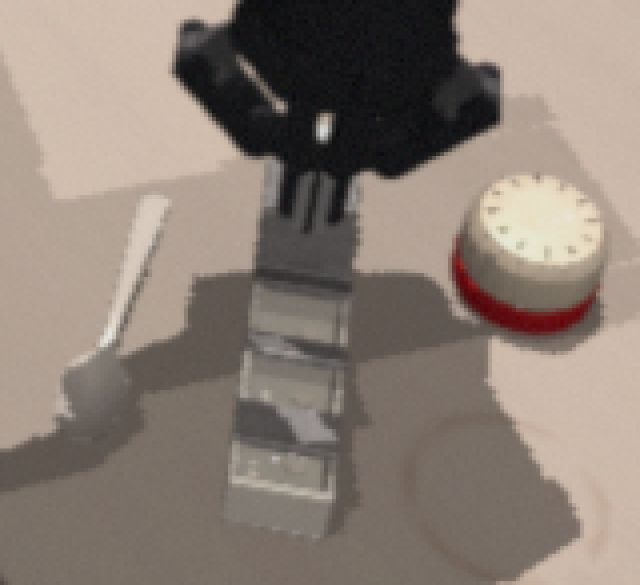

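The tips are on the row at about (312,215), with the lids behind them down. Lids 3 to 5 are still ajar and the strip hasn't moved, so I continue.

{"op": "step_arm", "data": {
  "plan": [
    {"offset": [-0.3, 0, 0.01], "rot": [0, 0, 0], "gripper": 0},
    {"offset": [-0.65, 0, 0.01], "rot": [0, 0, 0], "gripper": 0},
    {"offset": [-1.0, 0, 0.01], "rot": [0, 0, 0], "gripper": 0},
    {"offset": [-1.35, 0, 0.01], "rot": [0, 0, 0], "gripper": 0},
    {"offset": [-1.7, 0, 0.01], "rot": [0, 0, 0], "gripper": 0},
    {"offset": [-2.05, 0, 0.01], "rot": [0, 0, 0], "gripper": 0},
    {"offset": [-2.4, 0, 0.01], "rot": [0, 0, 0], "gripper": 0},
    {"offset": [-2.75, 0, 0.01], "rot": [0, 0, 0], "gripper": 0},
    {"offset": [-3.1, 0, 0.01], "rot": [0, 0, 0], "gripper": 0},
    {"offset": [-3.45, 0, 0.01], "rot": [0, 0, 0], "gripper": 0},
    {"offset": [-3.8, 0, 0.01], "rot": [0, 0, 0], "gripper": 0},
    {"offset": [-4.1, 0, 0.01], "rot": [0, 0, 0], "gripper": 0}
  ]
}}

```text
time_s: 7.05
eef_pos: [617.8, -100.6, 49.8]
ee_rot: [-0.0, 0.922, 0.386, -0.0]
force: [-0.7, 0.1, 1.4]
grip_width: 0.0
grip_force: 0.4
```

```bash
python3 g.py 88 49.8
```

```text
7.05 [ 617.8 -100.6   49.8] strip 3.7 -0.1 off cm [-8.42  0.02  0.  ] rot [-0.    0.   -0.03] F [-0.69  0.12  1.42] [-0.35  0.74  1.38 -0.    1.03  0.43] 0.0004507892218953996
```

{"op": "step_arm", "data": {
  "plan": [
    {"offset": [-0.3, 0, 0], "rot": [0, 0, 0], "gripper": 0},
    {"offset": [-0.65, 0, 0], "rot": [0, 0, 0], "gripper": 0},
    {"offset": [-1.0, 0, 0], "rot": [0, 0, 0], "gripper": 0},
    {"offset": [-1.35, 0, 0], "rot": [0, 0, 0], "gripper": 0},
    {"offset": [-1.7, 0, 0], "rot": [0, 0, 0], "gripper": 0},
    {"offset": [-2.05, 0, 0], "rot": [0, 0, 0], "gripper": 0},
    {"offset": [-2.4, 0, 0], "rot": [0, 0, 0], "gripper": 0},
    {"offset": [-2.75, 0, 0], "rot": [0, 0, 0], "gripper": 0},
    {"offset": [-3.1, 0, 0], "rot": [0, 0, 0], "gripper": 0},
    {"offset": [-3.45, 0, 0], "rot": [0, 0, 0], "gripper": 0},
    {"offset": [-3.8, 0, 0], "rot": [0, 0, 0], "gripper": 0},
    {"offset": [-4.1, 0, 0], "rot": [0, 0, 0], "gripper": 0}
  ]
}}

```text
time_s: 8.25
eef_pos: [589.0, -129.8, 49.8]
ee_rot: [-0.0, 0.922, 0.386, -0.0]
force: [0.5, 1.2, 0.6]
grip_width: 0.002
grip_force: 0.5
```

```bash
python3 g.py 88 49.8
```

```text
8.25 [ 589.  -129.8   49.8] strip 44.7 -0.2 off cm [-4.32  0.02 -0.  ] rot [-0.    0.   -0.03] F [0.46 1.19 0.58] [-0.41  0.7   1.46 -0.    0.99  0.37] 0.0015321337193431705
```

{"op": "step_arm", "data": {
  "plan": [
    {"offset": [-0.35, 0, 0], "rot": [0, 0, 0], "gripper": 0},
    {"offset": [-0.7, 0, 0], "rot": [0, 0, 0], "gripper": 0},
    {"offset": [-1.05, 0, 0], "rot": [0, 0, 0], "gripper": 0},
    {"offset": [-1.4, 0, 0], "rot": [0, 0, 0], "gripper": 0},
    {"offset": [-1.75, 0, 0], "rot": [0, 0, 0], "gripper": 0},
    {"offset": [-2.1, 0, 0], "rot": [0, 0, 0], "gripper": 0},
    {"offset": [-2.45, 0, 0], "rot": [0, 0, 0], "gripper": 0},
    {"offset": [-2.8, 0, 0], "rot": [0, 0, 0], "gripper": 0},
    {"offset": [-3.15, 0, 0], "rot": [0, 0, 0], "gripper": 0},
    {"offset": [-3.5, 0, 0], "rot": [0, 0, 0], "gripper": 0},
    {"offset": [-3.85, 0, 0], "rot": [0, 0, 0], "gripper": 0},
    {"offset": [-4.1, 0, 0], "rot": [0, 0, 0], "gripper": 0}
  ]
}}

```text
time_s: 9.45
eef_pos: [560.2, -159.1, 49.8]
ee_rot: [-0.0, 0.922, 0.386, -0.0]
force: [0.7, 0.5, 1.3]
grip_width: 0.001
grip_force: 0.4
```

```bash
python3 g.py 88 49.8
python3 - <<'E'
from h import *
s=capture("side")["color"][210:360,330:490]
cv2.imwrite("pics/c3.png",cv2.resize(s,None,fx=4,fy=3.9,interpolation=3)[...,::-1])
E
```

```text
9.45 [ 560.2 -159.1   49.8] strip 85.8 -0.2 off cm [-0.22  0.02 -0.  ] rot [-0.    0.   -0.03] F [0.74 0.51 1.3 ] [-0.48  0.66  1.53 -0.    0.95  0.3 ] 0.0007193676650653411
```

View pics/c3.png

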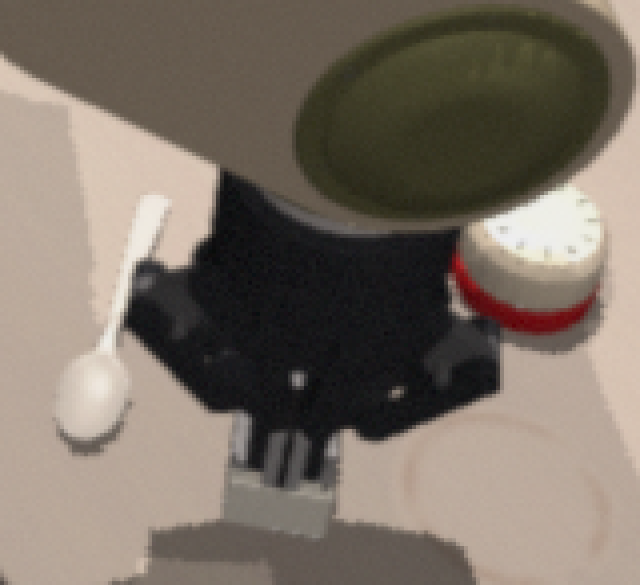

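The tips now sit on the last lid at about (287,465), with 1.3 N of contact. I lift straight up, then move aside to check.

{"op": "step_arm", "data": {
  "plan": [
    {"offset": [0, 0, -0.5], "rot": [0, 0, 0], "gripper": 0},
    {"offset": [0, 0, -2], "rot": [0, 0, 0], "gripper": 0},
    {"offset": [0, 0, -5], "rot": [0, 0, 0], "gripper": 0},
    {"offset": [0, 0, -10], "rot": [0, 0, 0], "gripper": 0},
    {"offset": [0, 0, -15], "rot": [0, 0, 0], "gripper": 0},
    {"offset": [2, -2, -18], "rot": [0, 0, 0], "gripper": 0},
    {"offset": [5, -5, -20], "rot": [0, 0, 0], "gripper": 0},
    {"offset": [8, -8, -20], "rot": [0, 0, 0], "gripper": 0},
    {"offset": [11, -11, -20], "rot": [0, 0, 0], "gripper": 0},
    {"offset": [14, -14, -20], "rot": [0, 0, 0], "gripper": 0},
    {"offset": [17, -17, -20], "rot": [0, 0, 0], "gripper": 0},
    {"offset": [20, -20, -20], "rot": [0, 0, 0], "gripper": 0}
  ]
}}

```text
time_s: 10.7
eef_pos: [557.8, 125.8, 250.2]
ee_rot: [0.0, 0.922, 0.386, 0.0]
force: [0.7, 0.1, 0.4]
grip_width: 0.003
grip_force: 0.0
```

```bash
python3 - <<'E'
from h import *
for n in("top","side"):
    c=capture(n); np.savez(f"{n}0.npz",**c)
    if n=="top": t=cv2.resize(c["color"][155:255,355:475],(480,400),interpolation=3)[:, :400]
    else: s=cv2.resize(c["color"][210:360,330:490],(427,400),interpolation=3)[:,:400]
cv2.imwrite("pics/c4.png",np.hstack([t,s])[...,::-1])
E
python3 m.py
```

```text
top table z [-2.38248066 -0.23039625  1.66803878]
[413 165  26  16 321] (707.3618774414062, -127.26460266113281) (57.57455825805664, 34.721866607666016) 88.54952239990234 50.099926976872425
[[ 689. -156.]
 [ 724. -156.]
 [ 725.  -99.]
 [ 691.  -98.]]
[ 380  172   66   68 1363] (621.1900024414062, -98.00199890136719) (187.5506134033203, 39.3214111328125) 45.37058639526367 38.098334391695346
[[ 541. -151.]
 [ 569. -179.]
 [ 701.  -45.]
 [ 673.  -17.]]
dir [-0.7025186 -0.7116654] -134.62941
-94 42 [26.5 31.1 33.1]
-88 44 [23.9 30.6 33.9]
-82 42 [26.6 31.1 33.5]
-76 43 [23.5 31.2 33.5]
-70 41 [19.1 30.6 34.1]
-64 41 [27.8 31.5 34.4]
-58 45 [24.6 30.4 34.6]
-52 39 [28.6 31.7 34.5]
-46 46 [26.  31.  33.7]
-40 40 [21.  29.5 33.8]
-34 46 [24.5 30.6 34.7]
-28 41 [27.  31.4 35.5]
-22 45 [25.6 30.8 35. ]
-16 43 [27.7 31.8 35.1]
-10 41 [23.7 28.9 33.2]
-4 43 [25.7 31.3 36.1]
2 46 [23.8 30.7 34.1]
8 45 [26.3 32.2 35.6]
14 44 [25.1 30.8 34. ]
20 45 [26.8 30.6 34.4]
26 38 [26.  31.1 34.2]
32 47 [28.  31.9 34. ]
38 46 [28.  30.8 33.4]
44 46 [21.6 31.3 35.6]
50 44 [26.7 31.  35.4]
56 38 [21.2 29.9 33
[... 512 characters left out ...]
82 56 [30.6 31.6 33.4]
-76 71 [29.7 31.7 33.4]
-70 52 [30.3 31.3 32.9]
-64 58 [30.6 31.9 33.7]
-58 68 [30.  31.5 33.3]
-52 58 [30.6 32.  33.1]
-46 75 [29.7 31.8 33.3]
-40 51 [29.9 31.2 32.9]
-34 67 [30.4 31.7 33.3]
-28 62 [30.5 31.7 33.2]
-22 73 [30.2 31.8 33.1]
-16 76 [30.3 31.5 33.6]
-10 59 [28.8 30.8 33.2]
-4 73 [30.3 31.6 32.9]
2 72 [30.2 31.5 33. ]
8 80 [29.8 31.7 33.3]
14 73 [30.3 31.9 33. ]
20 84 [28.9 31.4 33.5]
26 60 [30.6 31.5 32.9]
32 88 [30.  31.5 33.3]
38 85 [30.7 31.7 32.9]
44 86 [30.5 31.6 33. ]
50 97 [29.  31.6 33. ]
56 64 [29.5 31.1 32.8]
62 86 [30.4 31.5 33.5]
68 94 [30.4 31.5 33.3]
74 96 [30.  31.5 33.1]
80 95 [30.2 31.5 33.4]
86 95 [27.4 29.3 32.8]
92 227 [10.7 20.2 28.7]
```

View pics/c4.png

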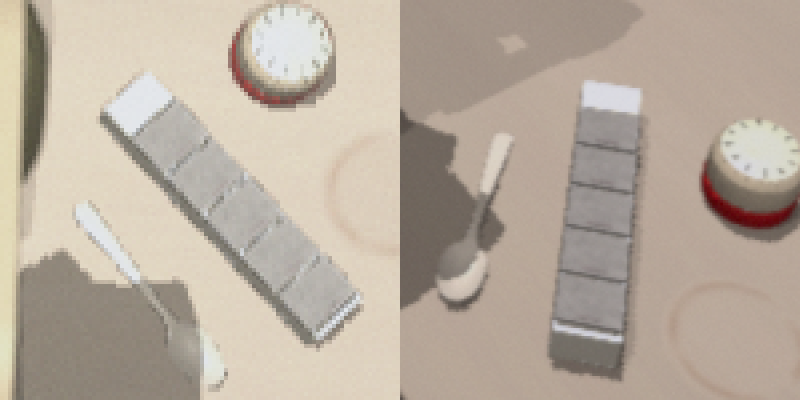

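All five lids lie flat at about 31 mm along the row from (170,130) to (320,300). The strip, timer and spoon are where they were.

```bash
python3 -c "
from rig import *
print(finish_job())"
```

```text
the job is handed in; nothing more can be done
None
```

All five lids were shut in one light stroke from the start block to the far end; the final images show the lids flat at about 31 mm and the organiser, timer and spoon unmoved (the garlic wasn't re-checked), and the job was handed in at about 11 s.

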